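# Hold back the label printer's tensioner arm

### The arm

A 7-joint arm with a two-finger parallel gripper is mounted at the origin on the work surface. World frame = base frame: x ahead of the robot, y to its left, z up, the work surface at z = 0. Lengths are in m, angles in rad, forces in N, time in s.
With the tool pointing down it reaches from about 0.35 to 0.9 m from the base axis. Payload 8.1 kg.
Tool frame: the origin (TCP) lies on the centre line of the jaws, within the pads' length; the fingertips stand 19 mm ahead of it and the grasp point (between the pads) is the TCP; z points along the fingers, y is the direction in which the jaws open and shut (so a half turn about z gives the same grasp; the last joint's range is limited). The gripper opens to 92 mm and grips with 3 to 60 N. Pads are 19 mm wide; open, the fingers measure 130 mm over their backs; the gripper's body (75 mm by 190 mm) begins 47 mm behind the grasp point.
Start: joints at [-1.317, 0.434, 0.025, 1.573, -0.012, 1.134, -0.075], TCP at [0.218, 0.586, 0.246] pointing down, gripper open.
Joint ranges: [-2.62, 2.62], [-0.44, 2.09], [-1.27, 1.32], [0.08, 2.57], [-1.32, 4.46], [0.12, 2], [-2.74, 2.74]. Speed limits (rad/s): [2.22, 2.22, 3.01, 3.01, 3.14, 3.14, 3.14].

### API

Orientations are given as a rotation vector (axis times angle).
In Python, from cell import monitor, imaging, workorder, outline_of gives the robot as it stands.
- The arm moves only by the tool move_arm, never from a script. Its argument "series" is a list of rows, each a list of 6 numbers: the shift along the world's x, y, z in cm, then the turn, a rotation vector about the world's x, y, z in degrees. A call has 1 to 8 rows; each row shifts and turns the commanded pose from where the row before left it; what a row does not reach is not made up. A row lasts 1/10 s, in which the tool goes at most 50 mm and 8.59 degrees, less where a joint would pass 70% of its speed; a pose out of reach is approached as far as the arm can. A call with a gripper value outside its range is refused whole. "grip" is the opening, from 0 (shut) to 1 (fully open), set as the call begins (left out, the last holds). The fingers move at their own pace and stop on an object; "force" is the grip in N (left out, the last holds). Time passes only in rows, so rows that do not move let the fingers close. It gives the time, the measured TCP pose, the force and the opening at its end, in the units of the state.
- monitor.observe(): the state, without advancing time (a new reading comes with each control period).
- imaging.get_image(name): name is "side" or "top" or "wrist"; returns a dict with "color" (400x640x3 uint8, red, green, blue), "fx", "fy", "cx", "cy" (pixels), "rvec" (rotation vector, rad) and "tvec" (3), from world to camera coordinates, as OpenCV has them; the wrist camera has in their place "mount" (4x4, takes a point from camera to tool coordinates, whose origin is the TCP and whose axes are the flange's). Camera axes: x right, y down, z forward; pixel columns grow to the right and rows downward; lengths in m; the calibration is good to about 2 mm. A picture is of the moment at which its call begins: read the wrist's pose just before it. There is no depth.
- workorder.sign_off(): hands the job in, once; it reports no verdict.
Trained networks look in the newest picture that a camera, given by its name, has taken for a name from the list of things; names that differ only in an ending like _2 or _b are one class to them, and where a whole thing is asked for, a point or a joint stands for the part that bears it (a point fixed in the world has none). Each returns a list of dicts, best first, with "p" (0 to 1); they miss things now and then, are a little off and sometimes report something else, mostly with a low value. They report only what shows in the picture. A call takes as long as a camera call.
- outline_of(camera, thing): "mask" (400x640 bool, what is visible of it) and "rect" ([left, top, width, height] in pixels, round what is visible of it).
The state is a dict: "clock": time; "joints": joint angles; "dq": joint speeds; "joint_efforts": joint torques, N m; "position": TCP position; "ee_rot": TCP orientation; "force": force on the tool from outside, world axes, zero at the start; "ft_torque": the same for the moment, N m; "width": opening from 0.0 (shut) to 1.0 (fully open).
Only numpy, scipy, OpenCV 4.12 (cv2) and the standard library are available. Lean on these libraries where they do the work, as an engineer would, in place of code of your own. Each camera call takes 0.05 s, during which the arm holds its last target. There are 200 camera calls.

### The job

The label printer's spool is due for a change: swing the red latch lever clear of the blue-framed clear lid, open the lid until it stands up by itself, then push the orange sprung tensioner arm inside back past its pawl's click, as far as it will go. Finish while still holding the arm fully back with the gripper (it springs forward if you let go), with the latch and lid left open and the other things on the bench left where they are.

Things in the scene. Friction and masses are not known exactly. Their poses are not given: they have to be found in the camera images.
- printer: grey label printer case fixed to the bench, open-topped tray 180 mm deep (x) x 230 mm wide (y) x 100 mm high, walls 5 mm; origin at the centre of its underside, its x axis points to the lid's hinge side (away from the robot), y to the left, z up; inside, a grey deck 30 mm above the underside carries a label spool (72 mm across, top at 60 mm) in the right rear and the tensioner arm
- latch (a joint): angle of the red latch lever, a flat bar 56 mm long, 12 mm wide, that turns about an upright pin in front of the case; 0 = pointing to the case's +x over the lid's front edge (locks the lid), grows as its peg swings towards the case's -y (clockwise seen from above); clear of the lid from 1.25 rad, stop at 1.7 rad; stiff, about 1 N at the peg, stays where it is left
- latch_peg (a point): centre of the upright red round peg on the latch lever, 12 mm across, 30 mm high (15 mm above and below this point), 47 mm from the pin
- latch_pivot (a point): point on the latch's upright pin axis, level with the peg's centre; it is 115 mm in front (-x) and 50 mm right (-y) of the case's centre
- lid (a joint): opening angle of the clear lid with blue frame, 180 x 230 x 6 mm, covering the case; 0 = shut, stop at 1.75 rad; hinged on the case's far (+x) top edge; its stiff hinge holds it at any angle, about 2.5 N at the tab to lift; the latch holds it shut until swung clear
- lid_tab (a point): grip point of the blue tab on the lid, 18 mm (x) x 12 mm (y) x 36 mm high above the lid when shut; the point is at its centre, 16 mm from its end; 150 mm from the hinge line, 45 mm left (+y) of the lid's middle
- lid_hinge (a point): point on the lid's hinge line at the tab's y; the line runs along the case's y
- tensioner (a joint): angle of the tensioner arm, which swings level in the case about an upright pin; 0 = sprung rest position, grows as the idler post swings towards the case's +y (clockwise seen from above); the brass spring pawl clicks over the arm's tooth between about 0.3 and 0.6 rad and does not hold the arm; back stop at 0.85 rad; the spring pushes back with about 3 N at the post at rest, 6 N at the stop, about 1 N more going into the click and 1 N less coming out of it
- idler: orange tensioner arm with the upright orange round idler post at its free end; post 14 mm across; origin on the post's axis, 19 mm below its top and 78 mm above the bench; the post is free from 40 mm below its top, where the flat bar (12 mm wide) leads to the pin 80 mm away. Free room about 70 mm on its -y side at rest and 50 mm on its +y side at the stop
- tensioner_pivot (a point): point on the tensioner's upright pin axis, level with the idler's origin; at rest the arm points from here to the case's front (-x), 0.25 rad towards its -y
- tape_roll: roll of white tape lying flat, 68 mm across, 25 mm high, loose on the bench, a bystander; origin at the centre of its underside
- pipette: white pipette with an orange button end, lying flat, 228 mm long, 26 mm high, loose on the bench, a bystander; origin under the middle of its length, button end to its -x
- tip_box: blue tip box with an amber lid, 80 x 120 x 58 mm, loose on the bench, a bystander; origin at the centre of its underside
- beaker: clear beaker, 90 mm across, 110 mm high, loose on the bench, a bystander; origin at the centre of its underside
- carton: open cardboard carton, 100 x 130 x 70 mm, loose on the bench, a bystander; origin at the centre of its underside
- reagent: white reagent bottle with a blue cap, 56 mm across, 110 mm high, loose on the bench, a bystander; origin at the centre of its underside
- charger: black round charger stand, 52 mm across, 63 mm high, loose on the bench, a bystander; origin at the centre of its underside

How it is judged:
On the way, in this order (a step that is already met when the one before it is completed fails the run):
1. the latch lever is swung clear while the lid is shut (value of joint latch above 1.2 rad and value of joint lid below 0.15 rad), for 0.1 s.
2. the lid stands open (value of joint lid above 1.1 rad), for 0.2 s.
3. the tensioner arm is pushed back past the click (value of joint tensioner above 0.68 rad), for 0.3 s.
At the end, for the whole second after the job is handed in: The gripper's fingers still press on the tensioner arm (more than 1.5 N) and hold it past the click at more than 0.68 rad of its 0.85 rad, with the latch beyond 1.2 rad and the lid open beyond 1.0 rad (value of joint latch above 1.2 rad and value of joint lid above 1 rad and value of joint tensioner above 0.68 rad and contact force between the fingers and idler above 1.5 N); the arm keeps its last pose, push and grip.
It fails at once if another thing on the bench is moved more than 25 mm (distance of any of tape_roll, pipette, tip_box, beaker, carton, reagent, charger from where it was at the start of the episode above 0.025 m).
It also fails if it takes over 59 s, if anything falls off the work surface, if the arm or the gripper's body presses on something with over 40 N, if the wrist force passes 120 N, or if a joint passes its speed limit or range.

## Working session

There is one attempt and no reset: what is moved stays moved. The work goes in short steps, Python scripts to look and compute and a tool call to move; the robot and the scene stay as the last step left them, time stands still between calls to the robot, and variables do not carry over. Pictures are saved under pics/ and viewed, about 8 in all and at most 12, crops included, and the job is handed in when it is done.

Besides the shell and the picture viewer there is one more tool, called after "Call:" by a JSON object that holds its "fn" and its "kwargs", one argument or row to a line. move_arm: Moves the arm, as the interface text tells. Its arguments: {"type":"object","properties":{"series":{"type":"array"},"grip":{"type":"number"},"force":{"type":"number"}},"required":["series"]}

```bash
mkdir -p pics; ls; cat > h.py <<'E'
import numpy as np, cv2
from cell import monitor, imaging, workorder, outline_of
from scipy.spatial.transform import Rotation as R
def cam(name):
    s=monitor.observe(); im=imaging.get_image(name)
    K=np.array([[im['fx'],0,im['cx']],[0,im['fy'],im['cy']],[0,0,1]])
    if 'mount' in im:
        T=np.eye(4);T[:3,:3]=R.from_rotvec(s['ee_rot']).as_matrix();T[:3,3]=s['position']
        W=np.linalg.inv(T@np.array(im['mount']))
    else:
        W=np.eye(4);W[:3,:3]=R.from_rotvec(np.ravel(im['rvec'])).as_matrix();W[:3,3]=np.ravel(im['tvec'])
    return im['color'],K,W
def save(n,c): cv2.imwrite('pics/'+n+'.png',c[:,:,::-1])
def ray(K,W,uv):
    d=W[:3,:3].T@np.linalg.inv(K)@[uv[0],uv[1],1]; o=-W[:3,:3].T@W[:3,3]; return o,d/np.linalg.norm(d)
def atz(K,W,uv,z):
    o,d=ray(K,W,uv); return o+d*(z-o[2])/d[2]
def tri(rs):
    A=0;b=0
    for o,d in rs:
        P=np.eye(3)-np.outer(d,d);A=A+P;b=b+P@o
    return np.linalg.solve(A,b)
def proj(K,W,p):
    q=K@(W[:3,:3]@np.asarray(p)+W[:3,3]);return q[:2]/q[2]
E
cat > a.py <<'E'
from h import *
print(monitor.observe())
for n in ['top','side']:
    c,K,W=cam(n);save(n+'0',c);print(n,K[0,0],-W[:3,:3].T@W[:3,3],W[:3,:3][2])
    for t in ['printer','latch','latch_peg','lid','lid_tab','idler','tape_roll','pipette','tip_box','beaker','carton','reagent','charger']:
        for o in outline_of(n,t)[:1]:
            v,u=np.nonzero(o['mask']); print(t,round(o['p'],2),o['rect'],u.mean().round(1),v.mean().round(1),atz(K,W,(u.mean(),v.mean()),0.05).round(3))
E
python3 a.py
```

```text
pics
{'clock': 0.0, 'joints': array([-1.31657372,  0.43525927,  0.02500711,  1.57407752, -0.01164598,
        1.13399582, -0.0751022 ]), 'dq': array([-8.59285692e-04,  7.81020633e-04, -1.31937919e-03,  9.23102079e-05,
        4.40361097e-05,  1.14500344e-03,  9.96105269e-04]), 'joint_efforts': array([-1.04966824e-03, -6.67855453e+01,  9.84350815e-01, -3.14460790e+01,
       -6.04917621e-02,  4.25844581e-02,  1.67920107e-04]), 'position': array([0.21820182, 0.58516861, 0.24493036]), 'ee_rot': array([-5.57686237e-01, -3.09152744e+00,  2.49068171e-03]), 'force': array([1.08162134, 0.21286372, 0.1592765 ]), 'ft_torque': array([-0.04789743,  0.01518337,  0.05110101]), 'width': 1.0018075800837745}
top 420.90950150664895 [4.53253512e-01 1.08467347e-03 1.39605374e+00] [ 0.05452179 -0.00479855 -0.99850105]
printer 0.73 [244.0, 163.1, 78.8, 71.7] 283.3 196.9 [0.553 0.102 0.05 ]
latch 0.57 [219.2, 188.7, 24.4, 18.5] 233.7 196.5 [0.559 0.261 0.05 ]
latch_peg 0.75 [330.4, 157.2, 23.8, 61.1] 344.6 184.6 [ 0.587 -0.095  0.05 ]
lid 0.81 [243.1, 162.6, 81.6, 66.4] 283.1 195.1 [0.559 0.103 0.05 ]
lid_
[... 703 characters left out ...]
7.5, 80.3, 80.9] 304.4 226.6 [0.555 0.098 0.05 ]
latch 0.5 [324.2, 197.7, 18.0, 14.2] 333.7 205.2 [ 0.485 -0.042  0.05 ]
lid 0.59 [264.3, 192.7, 74.0, 47.2] 302.2 215.4 [0.579 0.04  0.05 ]
lid_tab 0.96 [264.3, 189.7, 77.9, 52.5] 302.6 215.1 [0.578 0.038 0.05 ]
tape_roll 0.81 [275.1, 257.0, 25.7, 24.2] 287.4 269.2 [0.551 0.304 0.05 ]
tip_box 0.85 [314.2, 291.1, 42.5, 46.2] 335.0 313.8 [0.377 0.439 0.05 ]
beaker 0.8 [337.6, 126.6, 20.9, 35.3] 346.9 143.3 [ 0.527 -0.502  0.05 ]
carton 0.75 [218.5, 283.9, 50.9, 54.8] 245.8 310.0 [0.615 0.48  0.05 ]
reagent 0.76 [368.8, 137.8, 12.0, 24.2] 375.5 148.3 [ 0.399 -0.484  0.05 ]
charger 0.55 [311.3, 141.8, 13.6, 15.6] 316.2 151.5 [ 0.64  -0.403  0.05 ]
```

```bash
python3 - <<'E'
import cv2,numpy as np
a=cv2.imread('pics/top0.png')[130:270,120:500];b=cv2.imread('pics/side0.png')[150:290,230:390]
a=cv2.resize(a,(790,291),interpolation=2);b=cv2.resize(b,(343,300),interpolation=2)
o=np.zeros((600,800,3),np.uint8);o[:291,:790]=a;o[295:595,:343]=b
cv2.imwrite('pics/c0.png',o)
E
```

```text
(no output)
```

View pics/c0.png

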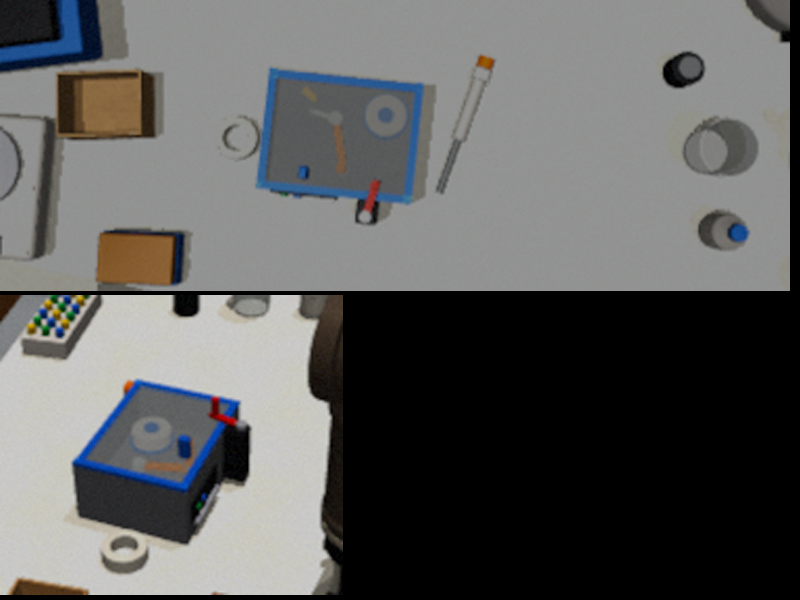

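The top view shows the blue lid with corners at about (250,163), (323,171), (317,227) and (245,220). The latch peg is near (301,218), the tab near (266,213), and the orange arm shows through the lid. I'll compute the case pose from these.

```bash
python3 - <<'E'
from h import *
c,K,W=cam('top')
hsv=cv2.cvtColor(c,cv2.COLOR_RGB2HSV)
m=cv2.inRange(hsv,(100,120,60),(125,255,255)); m[:, :235]=0; m[:,335:]=0; m[:150]=0;m[240:]=0
r=cv2.minAreaRect(np.argwhere(m>0)[:,::-1].astype(np.float32)); 
P=np.array([atz(K,W,p,0.106) for p in cv2.boxPoints(r)]);print(r,P.round(3))
C=P.mean(0);e=[P[(i+1)%4]-P[i] for i in range(4)];print(C,[(np.linalg.norm(x).round(3),np.degrees(np.arctan2(x[1],x[0])).round(1)) for x in e])
# side-view check via reprojection
c2,K2,W2=cam('side')
red=[]
for cc,k,w in((c,K,W),(c2,K2,W2)):
    h=cv2.cvtColor(cc,cv2.COLOR_RGB2HSV);mm=(cv2.inRange(h,(0,150,80),(5,255,255))|cv2.inRange(h,(174,150,80),(180,255,255)))
    v,u=np.nonzero(mm);print('red',len(u),u.min(),u.max(),v.min(),v.max(),u.mean(),v.mean())
print(monitor.observe()['clock'])
E
```

```text
((282.8415832519531, 196.0841522216797), (74.727294921875, 59.702232360839844), 5.7105937004089355) [[ 0.475  0.224  0.106]
 [ 0.658  0.203  0.106]
 [ 0.628 -0.026  0.106]
 [ 0.446 -0.002  0.106]]
[0.5518041  0.09968404 0.106     ] [(np.float64(0.184), np.float64(-6.8)), (np.float64(0.23), np.float64(-97.4)), (np.float64(0.184), np.float64(172.6)), (np.float64(0.229), np.float64(82.6))]
red 118 295 596 214 231 467.5593220338983 220.53389830508473
red 77 289 375 69 210 341.84415584415586 171.6103896103896
1.5
```

Call:
{"fn": "move_arm", "kwargs": {
  "series": [
    [0,-3,3,0,0,0],
    [2,-5,2,0,0,0],
    [2,-5,2,0,0,0],
    [2,-5,2,0,0,0],
    [2,-5,2,0,0,0],
    [2,-5,2,0,0,0],
    [2,-5,0,0,0,0],
    [2,-5,0,0,0,0]
  ]
}}

```text
clock: 2.3
position: [0.3431, 0.2434, 0.3636]
ee_rot: [0.557, 3.091, 0.003]
force: [1.0, 0.1, 0.1]
width: 0.998
```

```bash
python3 - <<'E'
from h import *
c,K,W=cam('wrist');save('w1',c)
print(-W[:3,:3].T@W[:3,3],W[2,:3],K[0,0])
C=np.array([.552,.1,0]);ex=np.array([.992,-.124,0]);ey=np.array([.124,.992,0]);z=np.array([0,0,1])
d=c.copy()
for n,p in dict(peg=C-.068*ex-.05*ey+.125*z,tab=C-.06*ex+.045*ey+.126*z,piv=C-.115*ex-.05*ey+.12*z,c1=C-.09*ex-.115*ey+.106*z,c2=C+.09*ex-.115*ey+.106*z,c3=C-.09*ex+.115*ey+.106*z,c4=C+.09*ex+.115*ey+.106*z).items():
    q=proj(K,W,p);print(n,q.round());cv2.drawMarker(d,tuple(int(x) for x in q),(255,255,0),0,12,1)
save('w1d',d)
E
```

```text
[0.28039039 0.2662791  0.50260124] [ 0.23270438 -0.084273   -0.96888943] 277.10328841557106
peg [235. 294.]
tab [295. 286.]
piv [227. 265.]
c1 [195. 283.]
c2 [230. 371.]
c3 [335. 253.]
c4 [357. 346.]
```

View pics/w1d.png

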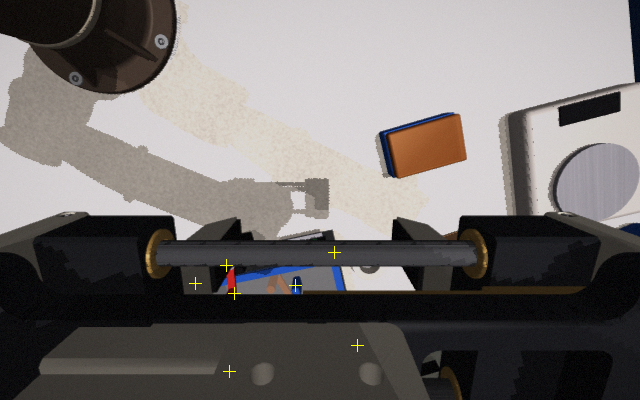

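The gripper hides the printer from here. The red lever shows at about (232,280) and the tab at about (297,285), both matching my predictions to within a few pixels. I'm moving over the case for a clear view.

Call:
{"fn": "move_arm", "kwargs": {
  "series": [
    [4,-2.5,0,0,0,0],
    [4,-2.5,0,0,0,0],
    [4,-2.5,0,0,0,0],
    [4,-2.5,0,0,0,0],
    [3,-2,0,0,0,0],
    [0,0,0,0,0,0]
  ]
}}

```text
clock: 2.95
position: [0.5357, 0.121, 0.3624]
ee_rot: [0.567, 3.088, -0.004]
force: [0.4, -0.5, 0.3]
width: 1.001
```

```bash
python3 - <<'E'
from h import *
c,K,W=cam('wrist');save('w2',c)
np.savez('w2.npz',K=K,W=W)
C=np.array([.552,.1,0]);ex=np.array([.992,-.124,0]);ey=np.array([.124,.992,0]);z=np.array([0,0,1])
d=c.copy()
for n,p in dict(peg=C-.068*ex-.05*ey+.125*z,tab=C-.06*ex+.045*ey+.126*z,piv=C-.115*ex-.05*ey+.12*z,c1=C-.09*ex-.115*ey+.106*z,c2=C+.09*ex-.115*ey+.106*z,c3=C-.09*ex+.115*ey+.106*z,c4=C+.09*ex+.115*ey+.106*z).items():
    q=proj(K,W,p);print(n,q.round());cv2.drawMarker(d,tuple(int(x) for x in q),(255,255,0),0,12,1)
save('w2d',d)
for t in ['latch','latch_peg','lid_tab','idler']:
    for o in outline_of('wrist',t)[:1]: print(t,o['p'],o['rect'])
print(monitor.observe()['position'])
E
```

```text
peg [258. 149.]
tab [329. 137.]
piv [249. 113.]
c1 [213. 143.]
c2 [250. 256.]
c3 [373. 102.]
c4 [395. 224.]
latch 0.94 [244.2, 107.8, 18.8, 49.6]
latch_peg 0.8 [245.0, 105.4, 13.9, 54.2]
lid_tab 0.62 [211.8, 105.6, 183.5, 134.2]
[0.53167002 0.12633571 0.36283332]
```

View pics/w2d.png

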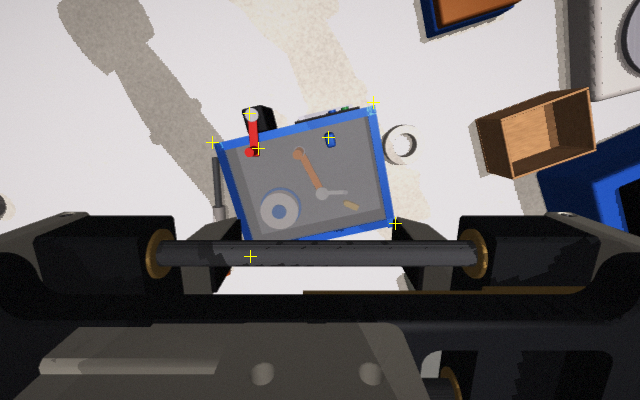

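The lid and latch are clear in this view. The red pin is at (251,115), the peg at about (250,153), the tab at (329,138) and the arm post at (298,153). I'll take one fresh set of close crops to refine these.

```bash
python3 - <<'E'
from h import *
o=np.zeros((600,800,3),np.uint8)
c,K,W=cam('wrist');np.savez('w3.npz',K=K,W=W);print(monitor.observe()['position'])
o[:300,:400]=0
a=cv2.resize(c[90:240,200:410],(798,570),interpolation=cv2.INTER_CUBIC)   #3.8x
o[:570,:798]=a;save('w3c',o)
c,K,W=cam('side');np.savez('s3.npz',K=K,W=W)
save('s3c',cv2.resize(c[180:280,255:355],(600,600),interpolation=cv2.INTER_CUBIC)) #6x
E
```

```text
[0.53167687 0.12631729 0.36293425]
```

View pics/w3c.png

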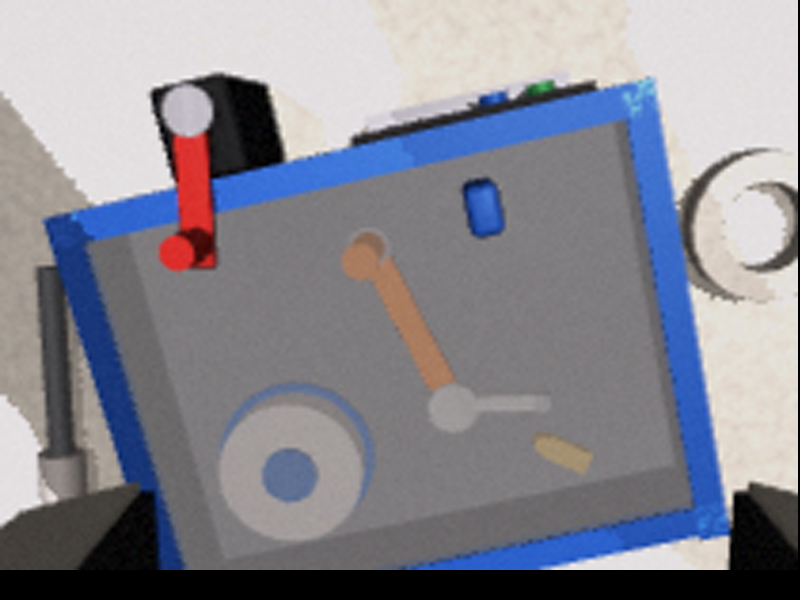

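View pics/s3c.png

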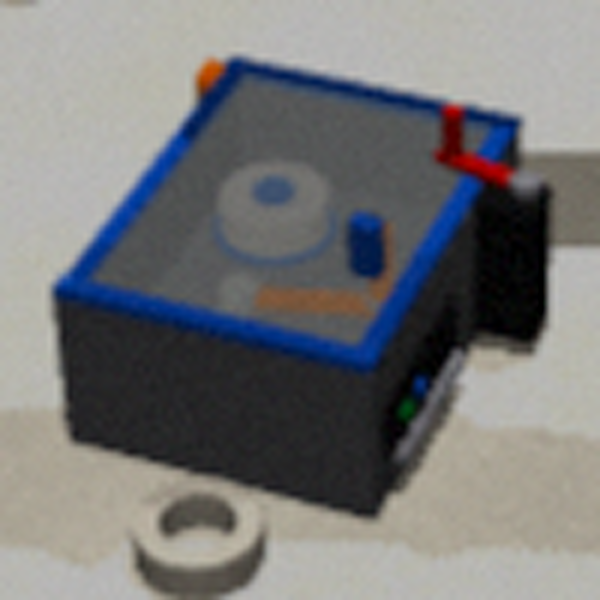

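```bash
python3 - <<'E'
from h import *
w=np.load('w3.npz');s=np.load('s3.npz')
fw=lambda p:ray(w['K'],w['W'],(200+p[0]/3.8,90+p[1]/3.8))
fs=lambda p:ray(s['K'],s['W'],(255+p[0]/6,180+p[1]/6))
D={}
for n,a,b in [('peg',(178,252),(453,107)),('pin',(187,110),(528,180)),('FR',(45,218),(520,122)),('FL',(655,78),(370,365)),('RL',(728,535),(58,290)),('tabtop',(482,197),(366,214)),('idl',(362,256),(386,230))]:
    D[n]=tri([fw(a),fs(b)]);print(n,D[n].round(4))
y=D['FL']-D['FR'];x=D['RL']-D['FL'];print(np.linalg.norm(y),np.linalg.norm(x),np.degrees(np.arctan2(-y[0],y[1])),np.degrees(np.arctan2(x[1],x[0])),((D['FR']+D['RL'])/2).round(4))
for n,a,z in [('idler',(362,256),.097),('tpiv',(453,408),.05),('spool',(290,472),.06)]:
    o,d=fw(a);print(n,(o+d*(z-o[2])/d[2]).round(4))
d=D['peg']-D['pin'];print(np.linalg.norm(d[:2]),np.degrees(np.arctan2(d[1],d[0])))
E
```

```text
peg [0.477  0.0514 0.1476]
pin [0.4325 0.0657 0.1154]
FR [ 0.4496 -0.0019  0.1045]
FL [0.4805 0.2261 0.1092]
RL [0.6563 0.2011 0.108 ]
tabtop [0.4977 0.1538 0.1475]
idl [0.5035 0.1031 0.0979]
0.23021256762695133 0.177633161621569 -7.698769233017625 -8.113005868854318 [0.553  0.0996 0.1062]
idler [0.5053 0.1034 0.097 ]
tpiv [0.5865 0.1114 0.05  ]
spool [0.5864 0.0346 0.06  ]
0.046793150343800216 -17.78882547069723
```

Triangulation agrees with the text: case centre (0.553, 0.100), yaw -7.8°, latch at about 0.17 rad, peg top at 0.1475. I'll move over the peg with the jaws along the case's y axis.

Call:
{"fn": "move_arm", "kwargs": {
  "series": [
    [-1.5,-2,-3.5,0,0,6],
    [-2,-2.5,-4,0,0,6.5],
    [-2,-3,-4,0,0,0],
    [0,0,-4,0,0,0],
    [0,0,0,0,0,0],
    [0,0,0,0,0,0],
    [0,0,0,0,0,0]
  ],
  "grip": 0.6,
  "force": 15
}}

```text
clock: 4.0
position: [0.481, 0.054, 0.2136]
ee_rot: [0.215, 3.131, 0.002]
force: [0.1, 0.4, 0.1]
width: 0.602
```

Call:
{"fn": "move_arm", "kwargs": {
  "series": [
    [-0.4,-0.25,-2.5,0,0,0],
    [0,0,-2.5,0,0,0],
    [0,0,-2,0,0,0],
    [0,0,0,0,0,0],
    [0,0,0,0,0,0]
  ]
}}

```text
clock: 4.5
position: [0.4766, 0.051, 0.143]
ee_rot: [0.217, 3.133, 0.001]
force: [-0.4, 0.1, -0.4]
width: 0.6
```

Call:
{"fn": "move_arm", "kwargs": {
  "series": [
    [0,0,-0.2,0,0,0],
    [0,0,0,0,0,0],
    [0,0,0,0,0,0],
    [0,0,0,0,0,0],
    [0,0,0,0,0,0]
  ],
  "grip": 0,
  "force": 12
}}

```text
clock: 5.0
position: [0.4755, 0.0504, 0.1398]
ee_rot: [0.218, 3.134, 0.0]
force: [0.2, 0.1, -0.5]
width: 0.216
```

Call:
{"fn": "move_arm", "kwargs": {
  "series": [
    [0,0,0,0,0,0],
    [0,0,0,0,0,0],
    [-0.5,-1.1,0,0,0,0],
    [-0.8,-0.95,0,0,0,0],
    [-1.0,-0.7,0,0,0,0],
    [0,0,0,0,0,0]
  ]
}}

```text
clock: 5.6
position: [0.4507, 0.0217, 0.1397]
ee_rot: [-0.22, -3.133, 0.0]
force: [0.1, -0.8, 2.9]
width: 0.129
```

Call:
{"fn": "move_arm", "kwargs": {
  "series": [
    [-1.15,-0.4,0,0,0,0],
    [-1.0,-0.1,0,0,0,0],
    [-0.65,0.05,0,0,0,0],
    [0,0,0,0,0,0],
    [0,0,0,0,0,0]
  ]
}}

```text
clock: 6.1
position: [0.424, 0.0196, 0.1398]
ee_rot: [0.216, 3.134, 0.002]
force: [1.2, 6.0, -0.1]
width: 0.126
```

Call:
{"fn": "move_arm", "kwargs": {
  "series": [
    [0,0,0,0,0,0],
    [0,0,0,0,0,0],
    [0,0,2,0,0,0],
    [0,0,3,0,0,0],
    [0,0,3,0,0,0],
    [2.5,4,0,0,0,0],
    [2.5,4.5,0,0,0,0],
    [2.45,4.8,0,0,0,0]
  ],
  "grip": 0.5
}}

```text
clock: 6.9
position: [0.497, 0.1474, 0.2199]
ee_rot: [0.22, 3.134, 0.0]
force: [0.4, -0.6, 0.1]
width: 0.504
```

Call:
{"fn": "move_arm", "kwargs": {
  "series": [
    [0,0,0,0,0,0],
    [0,0,0,0,0,0],
    [0,0,0,0,0,0]
  ]
}}

```text
clock: 7.2
position: [0.4957, 0.1452, 0.2192]
ee_rot: [-0.22, -3.133, 0.002]
force: [-0.5, -0.1, 0.1]
width: 0.5
```

```bash
python3 - <<'E'
from h import *
print(monitor.observe()['position'],monitor.observe()['force'])
o=np.zeros((600,800,3),np.uint8)
c,K,W=cam('top');o[:300,:440]=cv2.resize(c[150:250,230:377],(440,300),interpolation=2)
c,K,W=cam('wrist');o[300:,:480]=cv2.resize(c,(480,300))
c,K,W=cam('side');o[:360,440:800]=cv2.resize(c[180:280,255:355],(360,360),interpolation=2)
save('v5',o)
E
```

```text
[0.49573804 0.14523697 0.21918813] [-0.48831657 -0.1352519   0.14348039]
```

View pics/v5.png

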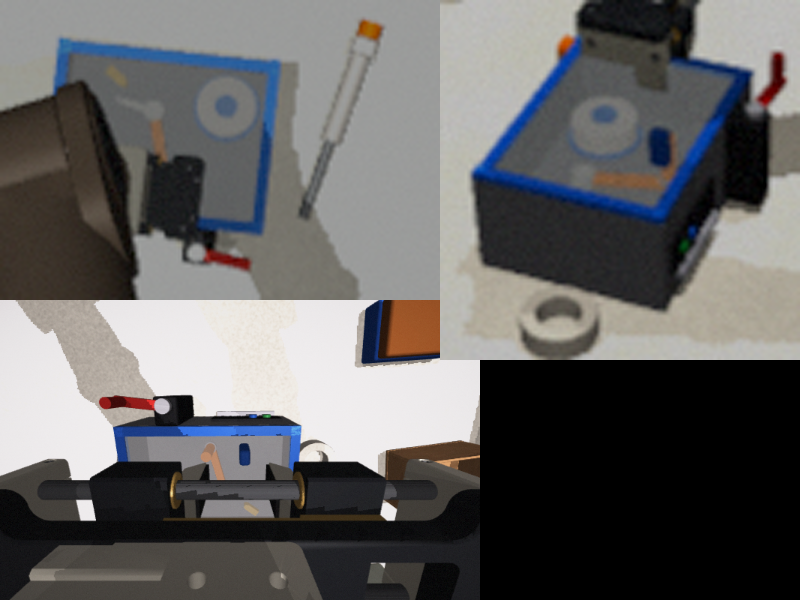

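The latch is now square to the case and clear of the lid: in the wrist panel the lever runs from (162,405) to (105,403). The tab is at (244,455) in that panel. I'll go down to it and grip.

Call:
{"fn": "move_arm", "kwargs": {
  "series": [
    [0.3,0.8,-2.8,0,0,0],
    [0,0,-3,0,0,0],
    [0,0,-2.9,0,0,0],
    [0,0,0,0,0,0],
    [0,0,0,0,0,0]
  ]
}}

```text
clock: 7.85
position: [0.4994, 0.154, 0.1331]
ee_rot: [-0.219, -3.133, 0.001]
force: [0.8, -0.5, 0.1]
width: 0.496
```

Call:
{"fn": "move_arm", "kwargs": {
  "series": [
    [0,0,0,0,0,0],
    [0,0,0,0,0,0],
    [0,0,0,0,0,0],
    [0,0,0,0,0,0],
    [0,0,0,0,0,0],
    [0,0,0,0,0,0]
  ],
  "grip": 0,
  "force": 25
}}

```text
clock: 8.45
position: [0.4994, 0.1528, 0.133]
ee_rot: [-0.22, -3.134, 0.003]
force: [-2.3, -6.8, 6.2]
width: 0.133
```

Call:
{"fn": "move_arm", "kwargs": {
  "series": [
    [0.55,-0.08,2.06,1.09,7.93,0],
    [0.84,-0.12,1.96,1.09,7.93,0],
    [1.1,-0.15,1.82,1.09,7.93,0],
    [0,0,0,0,0,0],
    [0,0,0,0,0,0]
  ]
}}

```text
clock: 8.95
position: [0.5235, 0.1496, 0.1903]
ee_rot: [-0.191, -2.713, -0.035]
force: [-4.8, -5.5, 5.5]
width: 0.125
```

Call:
{"fn": "move_arm", "kwargs": {
  "series": [
    [1.34,-0.18,1.65,1.09,7.93,0],
    [1.56,-0.21,1.43,1.09,7.93,0],
    [1.73,-0.24,1.23,1.09,7.93,0],
    [0,0,0,0,0,0],
    [0,0,0,0,0,0]
  ]
}}

```text
clock: 9.45
position: [0.5644, 0.1442, 0.2293]
ee_rot: [-0.163, -2.323, -0.059]
force: [-9.4, -11.2, 3.1]
width: 0.132
```

```bash
python3 - <<'E'
from h import *
s=monitor.observe();print(s['joints'].round(3),s['position'],s['ee_rot'],s['force'],s['ft_torque'])
E
```

```text
[-0.229  0.872  0.063  1.086 -0.286  1.967  1.261] [0.5644238  0.14415228 0.22933016] [-0.1631003  -2.32257588 -0.05944238] [ -9.37969753 -11.19096504   3.147292  ] [-1.48813008  1.59835599  1.95153924]
```

Joint 6 is near its limit at 1.967, so I'll let the tab pivot in the jaws and ease the tilt back while I follow the arc.

Call:
{"fn": "move_arm", "kwargs": {
  "series": [
    [1.84,-0.35,1.05,-0.4,-2.97,0],
    [1.96,-0.35,0.79,-0.4,-2.97,0],
    [0,0,0,0,0,0],
    [0,0,0,0,0,0]
  ],
  "force": 12
}}

```text
clock: 9.85
position: [0.6042, 0.1386, 0.2482]
ee_rot: [-0.171, -2.437, -0.053]
force: [0.1, -6.3, 2.9]
width: 0.129
```

```bash
python3 - <<'E'
from h import *
s=monitor.observe();print(s['joints'].round(3),s['position'],s['ee_rot'],s['force'],s['ft_torque'])
E
```

```text
[-0.231  0.861  0.083  0.995 -0.264  1.96   1.261] [0.60424688 0.13864888 0.24820687] [-0.17064752 -2.43690664 -0.05284906] [ 0.05827812 -6.3025924   2.86793736] [-1.03124916 -0.383336    0.93881419]
```

Call:
{"fn": "move_arm", "kwargs": {
  "series": [
    [2.06,-0.3,0.51,-0.4,-2.97,0],
    [2.1,-0.3,0.21,-0.4,-2.97,0],
    [1.6,-0.25,0,-0.4,-2.97,0],
    [0,0,0,0,0,0],
    [0,0,0,0,0,0]
  ]
}}

```text
clock: 10.35
position: [0.6615, 0.1309, 0.2551]
ee_rot: [-0.181, -2.593, -0.043]
force: [0.7, -6.1, 3.7]
width: 0.128
```

```bash
python3 - <<'E'
from h import *
s=monitor.observe();print(s['joints'].round(3),s['position'],s['ee_rot'],s['force'],s['ft_torque'])
o=np.zeros((600,800,3),np.uint8)
c,K,W=cam('top');o[:300,:440]=cv2.resize(c[150:250,230:377],(440,300),interpolation=2)
c,K,W=cam('side');o[:360,440:800]=cv2.resize(c[130:290,225:385],(360,360),interpolation=2)
save('v6',o[:360])
E
```

```text
[-0.231  0.869  0.105  0.887 -0.232  1.912  1.271] [0.66151515 0.13088455 0.25508826] [-0.18052141 -2.59251836 -0.04283295] [ 0.73626156 -6.1415403   3.70770193] [-1.05554248 -0.72130754  0.77125772]
```

View pics/v6.png

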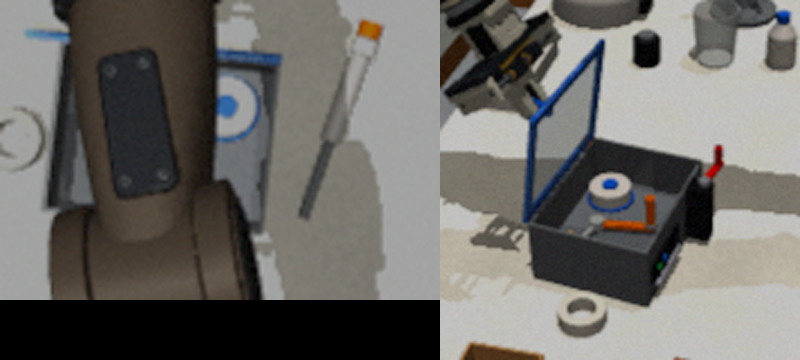

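The lid stands upright, with the gripper on its far side holding the tab at about (541,105). The latch is still clear. I'll release and back out along the tool axis.

Call:
{"fn": "move_arm", "kwargs": {
  "series": [
    [0,0,0,0,0,0],
    [0,0,0,0,0,0],
    [0,0,0,0,0,0],
    [1.0,-0.15,1.6,0,0,0],
    [1.5,-0.2,2.4,0,0,0],
    [1.5,-0.2,2.8,0,0,0],
    [0.5,0,3.5,0,0,0],
    [0,0,3.5,0,0,0]
  ],
  "grip": 0.4
}}

```text
clock: 11.25
position: [0.6583, 0.1251, 0.3518]
ee_rot: [-0.193, -2.661, -0.078]
force: [0.6, -0.4, 0.1]
width: 0.4
```

```bash
python3 - <<'E'
from h import *
s=monitor.observe();print(s['joints'].round(3),s['position'],s['ee_rot'],s['force'])
c,K,W=cam('side')
d=c.copy();m=cv2.inRange(cv2.cvtColor(c,cv2.COLOR_RGB2HSV),(100,120,40),(125,255,255))
H=np.array([.553+.0892,.0996-.0122,.103]);ex=np.array([.991,-.136,0]);ey=np.array([.136,.991,0])
for a in range(40,101,5):
    n=h=0
    t=np.radians(a)
    for y in np.linspace(-.1,.1,30):
        p=H+.172*(-ex*np.cos(t)+np.array([0,0,np.sin(t)]))+ey*y
        u,v=proj(K,W,p).round().astype(int);h+=m[v,u]>0
    print(a,h,end='; ')
save('s7',cv2.resize(c[80:290,205:415],(600,600),interpolation=2))
E
```

```text
[-0.145  0.784 -0.092  0.794 -0.135  2.002  1.171] [0.65825476 0.12510261 0.35184731] [-0.1932201  -2.66053788 -0.07811547] [ 0.5652078  -0.3859092   0.08731614]
40 0; 45 0; 50 0; 55 0; 60 5; 65 2; 70 4; 75 2; 80 4; 85 16; 90 3; 95 0; 100 0;
```

View pics/s7.png

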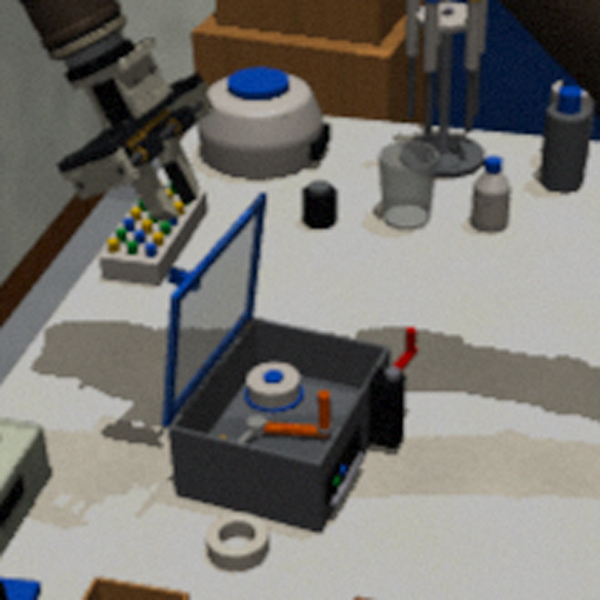

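The lid stands alone at about 85°, matching the frame fit, and the gripper is clear of it. The orange post shows at (323,410). I'll bring the tool back to vertical over the case.

Call:
{"fn": "move_arm", "kwargs": {
  "series": [
    [-2,-0.3,1,-0.92,-6.7,0],
    [-3,-0.45,0,-0.92,-6.7,0],
    [-4,-0.55,0,-0.92,-6.7,0],
    [-4,-0.6,0,-0.92,-6.7,0],
    [-2.5,-0.3,0,0,0,0],
    [0,0,0,0,0,0],
    [0,0,0,0,0,0]
  ]
}}

```text
clock: 12.0
position: [0.5042, 0.103, 0.3624]
ee_rot: [-0.22, -3.131, -0.042]
force: [0.6, 0.3, -0.3]
width: 0.399
```

```bash
python3 - <<'E'
from h import *
s=monitor.observe();print(s['joints'].round(3),s['position'],R.from_rotvec(s['ee_rot']).as_matrix().round(3),s['force'])
o=np.zeros((600,800,3),np.uint8)
c,K,W=cam('wrist');save('w8',c);np.savez('w8.npz',K=K,W=W)
hsv=cv2.cvtColor(c,cv2.COLOR_RGB2HSV)
r=outline_of('wrist','idler')
for q in r[:2]: print(q['p'],q['rect'])
E
```

```text
[-0.178  0.181 -0.131  1.643 -0.002  1.311  1.124] [0.50415623 0.10298797 0.36239937] [[-0.99   0.14  -0.001]
 [ 0.14   0.99   0.027]
 [ 0.004  0.027 -1.   ]] [ 0.61259889  0.31370936 -0.33319344]
0.92 [305.1, 162.4, 39.1, 55.2]
```

View pics/w8.png

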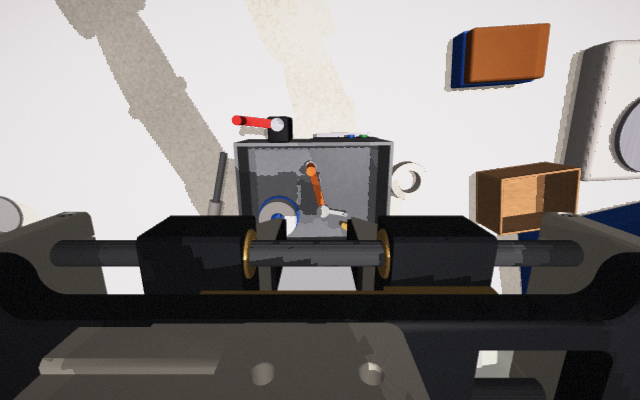

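The post's top shows at about (311,171) through the open case. The spool is at (279,215), clear of the jaws' path.

```bash
python3 - <<'E'
from h import *
w=np.load('w8.npz');c=cv2.imread('pics/w8.png')[:,:,::-1]
h=cv2.cvtColor(np.ascontiguousarray(c),cv2.COLOR_RGB2HSV);m=cv2.inRange(h,(3,170,180),(14,255,255))
m[:140]=0;m[230:]=0;m[:,:290]=0;m[:,345:]=0
v,u=np.nonzero(m)
for r in range(v.min(),v.max()+1,3): print(r,u[v==r].min(),u[v==r].max(),end=' | ')
for q in [(311,171),(311,169),(311,173)]: print(q,atz(w['K'],w['W'],q,.097).round(4))
print('pred',proj(w['K'],w['W'],[.5045,.103,.097]))
E
```

```text
167 308 313 | 170 309 314 | 173 311 315 | 176 311 313 | 179 311 316 | 182 312 317 | Traceback (most recent call last):
  File "<stdin>", line 6, in <module>
    return umr_minimum(a, axis, None, out, keepdims, initial, where)
ValueError: zero-size array to reduction operation minimum which has no identity
```

```bash
python3 - <<'E'
from h import *
w=np.load('w8.npz')
for q in [(311,171),(311,169),(311,173)]: print(q,atz(w['K'],w['W'],q,.097).round(4))
print('pred',proj(w['K'],w['W'],[.5045,.103,.097]))
E
```

```text
(311, 171) [0.5063 0.102  0.097 ]
(311, 169) [0.5034 0.1024 0.097 ]
(311, 173) [0.5093 0.1015 0.097 ]
pred [311.52048715 169.67527555]
```

Call:
{"fn": "move_arm", "kwargs": {
  "series": [
    [0.1,0,-4,-1.5,0,0],
    [0,0,-4,0,0,0],
    [0,0,-4,0,0,0],
    [0,0,-4,0,0,0],
    [0,0,-4,0,0,0],
    [0,0,-2,0,0,0],
    [0,0,0,0,0,0],
    [0,0,0,0,0,0]
  ],
  "grip": 0.5
}}

```text
clock: 12.9
position: [0.5066, 0.1036, 0.1411]
ee_rot: [-0.219, -3.131, 0.001]
force: [1.7, 0.5, 0.1]
width: 0.502
```

Call:
{"fn": "move_arm", "kwargs": {
  "series": [
    [-0.1,-0.1,-2,0,0,0],
    [0,0,-2,0,0,0],
    [0,0,-1.8,0,0,0],
    [0,0,0,0,0,0],
    [0,0,0,0,0,0]
  ]
}}

```text
clock: 13.4
position: [0.5058, 0.1028, 0.0845]
ee_rot: [-0.219, -3.133, 0.0]
force: [0.4, -0.1, 0.7]
width: 0.499
```

Call:
{"fn": "move_arm", "kwargs": {
  "series": [
    [0,0,0,0,0,0],
    [0,0,0,0,0,0],
    [0,0,0,0,0,0],
    [0,0,0,0,0,0],
    [0,0,0,0,0,0],
    [0,0,0,0,0,0],
    [0,0,0,0,0,0]
  ],
  "grip": 0,
  "force": 25
}}

```text
clock: 14.1
position: [0.5047, 0.102, 0.0834]
ee_rot: [-0.219, -3.132, 0.002]
force: [-0.7, -3.0, 5.6]
width: 0.143
```

Call:
{"fn": "move_arm", "kwargs": {
  "series": [
    [-0.05,1.2,0,0,0,0],
    [0.13,1.2,0,0,0,0],
    [0.31,1.15,0,0,0,0],
    [0.48,1.1,0,0,0,0],
    [0.5,0.83,0,0,0,0],
    [0.49,0.63,0,0,0,0],
    [0,0,0,0,0,0],
    [0,0,0,0,0,0]
  ]
}}

```text
clock: 14.9
position: [0.5216, 0.1625, 0.0827]
ee_rot: [-0.219, -3.128, 0.005]
force: [-5.5, -6.2, 6.2]
width: 0.147
```

Call:
{"fn": "move_arm", "kwargs": {
  "series": [
    [0.3,0.35,0,0,0,0],
    [0,0,0,0,0,0],
    [0,0,0,0,0,0],
    [0,0,0,0,0,0]
  ]
}}

```text
clock: 15.3
position: [0.5237, 0.1649, 0.0827]
ee_rot: [-0.22, -3.127, 0.007]
force: [-9.1, -7.7, 10.0]
width: 0.145
```

```bash
python3 - <<'E'
from h import *
s=monitor.observe();print(s['joints'].round(3),s['position'],s['force'],s['width'])
o=np.zeros((600,800,3),np.uint8)
c,K,W=cam('wrist');o[:500]=cv2.resize(c,(800,500))
c,K,W=cam('side')
save('w9',c[60:290,200:500].repeat(2,0).repeat(2,1))
print(proj(K,W,[.505,.103,.097]),proj(K,W,[.527,.165,.097]))
E
```

```text
[-0.312  0.514 -0.124  1.918  0.093  0.724  0.939] [0.52369528 0.16490519 0.08265907] [-9.13222399 -7.69147885  9.98289604] 0.14488033208938286
[318.34195549 218.42879068] [306.87297854 229.27257858]
```

View pics/w9.png

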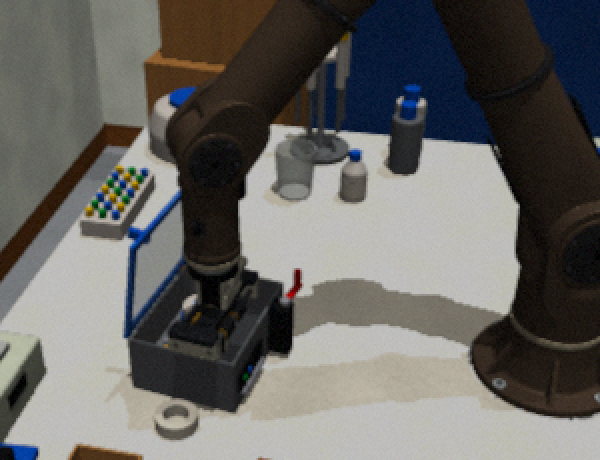

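The lid is upright, the latch is clear and the bystanders look undisturbed. The jaws still hold the post, at a width of about 13 mm. The arm's force along its path has risen to about 12 N against the spring's 6 N, so it's on the back stop. Handing in.

```bash
python3 - <<'E'
from h import *
print(workorder.sign_off()); s=monitor.observe();print(s['clock'],s['position'],s['force'],s['width'])
E
```

```text
the job is handed in; nothing more can be done
None
the job is handed in; nothing more can be done
```

I handed the job in at about 15.4 s of the 59 s allowed, with the gripper still holding the tensioner arm fully back. The sign-off gave no verdict, and no state could be read after it.

- **Latch:** I gripped the peg and swung it to about 1.6 rad from the gripper position. In the last picture it was still clear of the lid.
- **Lid:** I gripped the tab and opened the lid to about 1.45–1.5 rad, where it stands by itself. Joint 6 reached its range limit on the way (it read 2.002 against 2.00 while I backed away). So I let the tab pivot in the jaws, and one back-off move fell short of its target.
- **Tensioner:** I gripped the post with 25 N and pushed it past the click to about 0.83 rad. The push along its path had risen to about 12 N against the spring's 6 N, so I take it to be on the back stop. The jaws read about 13 mm on the 14 mm post.
- **Other things on the bench:** They looked undisturbed in the last side view. I judged this by eye and did not measure it.

The joint angles are worked out from gripper positions and pictures, not read directly. The contact force on the post was not measured separately.

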